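Lock out the air pump and recharge its drying column

ROBOT

A 6-joint arm with a two-finger parallel gripper is mounted at the origin on the work surface. World frame = base frame: x ahead of the robot, y to its left, z up, the work surface at z = 0. Lengths are in m, angles in degrees, forces in N, time in s.
With the tool pointing down it reaches from about 0.3 to 0.75 m from the base axis. Payload 8.5 kg.
Tool frame: the origin (TCP) lies midway between the tips of the shut fingers; the grasp point (between the pads) lies 19 mm behind it (env.hold_point_z is the distance from the TCP to the grasp point, in m); z points along the fingers, y is the line along which they close (so a half turn about z gives the same grasp; the last joint's range is limited). The gripper opens to 85 mm and grips with 20 to 120 N. Pads are 22 mm wide; open, the fingers measure 114 mm over their backs; the gripper's body (76 mm by 85 mm) begins 54 mm behind the grasp point. The pads swing forward as they close: fully open they stand 13 mm farther back than shut.
Start: joints at [-85.388, 21.807, 74.336, -0, 83.858, -12.336], TCP at [0.16, -0.526, 0.208] pointing down, gripper open.
Joint ranges: [-178.18, 178.18], [-50.72, 133.34], [12.68, 142.11], [-81.47, 261.47], [9.98, 163.14], [-165.26, 165.26]. Speed limits (degrees/s): [136.94, 136.94, 180, 180, 180, 180].

INTERFACE

Orientations are given as a 3x3 rotation matrix whose columns are the frame's x, y, z axes.
In Python, from rig import observe, get_image, camera_info, env gives the robot as it stands.
- The arm moves only by the tool drive_tool, never from a script. Its arguments are lists of equal length, an entry for each row: "offset": the shift along the tool's x, y, z in units of 40 mm (1.0 is 40 mm), a list of three; "turn": the turn, a rotation vector about the tool's x, y, z in units of 6 degrees (1.0 is 6 degrees), a list of three; "hand": the opening, from 0 (shut) to 1 (fully open). A call has exactly 10 rows; each row shifts and turns the commanded pose from where the row before left it, along the tool's axes as they then stand; what a row does not reach is not made up. A row lasts 1/8 s, in which the tool goes at most 62.5 mm and 10.7 degrees, less where a joint would pass 70% of its speed; a pose out of reach is approached as far as the arm can. A call is refused whole if a number of a shift passes 1 or a number of a turn 1, either way. A call with a gripper value outside its range is refused whole. The fingers move at their own pace and stop on an object; "newtons" is the grip in N (left out, the last holds). Time passes only in rows, so rows that do not move let the fingers close, or fill a call up. It gives the time, the measured TCP pose, the force, the opening and the grip force at its end, in the units of the state.
- observe(): the state, without advancing time (a new reading comes with each control period).
- get_image(name): name is "scene" or "side" or "wrist"; returns the picture (400x640x3 uint8, blue, green, red); there is no depth.
- camera_info(name): a dict with "fx", "fy", "cx", "cy" (pixels), "world_to_cam" (4x4, takes a point from world to camera coordinates). Camera axes: x right, y down, z forward; pixel columns grow to the right and rows downward; lengths in m; the calibration is good to about 2 mm. A picture is of the moment at which its call begins: read the wrist's pose just before it. camera_info takes no time and is no camera call; for the wrist camera it gives the pose at the moment of the call.
- env.close_job(): hands the job in; it is judged then, once.
The state is a dict: "time_s": time; "q": joint angles; "qvel": joint speeds; "joint_efforts": joint torques, N m; "position": TCP position; "tool_rot": TCP orientation; "ft_force": force on the tool from outside, world axes, zero at the start; "wrist_torque": the same for the moment, N m; "grip_width": finger opening in m; "gripper_force": force on a finger pad.
Only numpy, scipy, OpenCV 4.12 (cv2) and the standard library are available. Lean on these libraries where they do the work, as an engineer would, in place of code of your own. Each camera call takes 0.05 s, during which the arm holds its last target. There are 200 camera calls.

TASK

Turn the air pump's rotary isolator to off and swing its lockout hasp fully out, ready for a padlock. Only then swing the drying column's half-open end gate clear and feed every desiccant cartridge lying on the bench end-on into the column's mouth, one behind the other, each pushing the last one deeper, until all are wholly inside, and swing the gate shut over them. Leave the isolator off with the hasp out, and do not shove or knock over the other things on the bench.

Things in the scene. Friction and masses are not known exactly. Their poses are not given: they have to be found in the camera images.
- isolator_handle (a joint): angle of the red bar handle of the enclosed rotary isolator about its vertical axis: 0 = on (bar along the enclosure's long side, 140 mm), 1.571 = off, at its stop (bar across the enclosure); starts on; grows anticlockwise seen from above. Stays where it is left; about 0.15 N m turns it
- handle_grip (a point): point on the handle's turning axis, 30 mm above the enclosure's lid (lid top is 75 mm above the bench). The bar is 76 mm long along this point's x axis (turning with the handle), 16 mm wide, from 12 to 43 mm above the lid, centred on the axis, on a round skirt 60 mm in diameter and 13 mm high
- hasp (a joint): angle of the isolator's steel lockout hasp about its vertical pivot: 0 = tucked in over the lid, 1.3 = fully out at its stop, its padlock slot clear of the enclosure's edge nearest the robot; it grows anticlockwise seen from above. A pawl inside blocks it (beyond about 0.15) until the handle is off. Stays where left; 1 N at the tab moves it
- hasp_pivot (a point): point on the hasp's pivot axis, fixed to the enclosure, 20 mm above the lid; its axes are those of the enclosure (x along its long side, away from the robot)
- hasp_tab (a point): centre of the upright thumb tab at the hasp's free end, 84 mm from the pivot: a plate 20 mm long (along the line from the pivot), 6 mm thick, its top 35 mm above the lid; the hasp's blade below it is 18 mm wide, its top 8 mm above the lid
- column_mouth (a point): centre of the open mouth of the drying column, a clear tube lying level on a base, 62 mm above the bench; x axis points into the tube along its axis, z up, y to the side on which the gate is hinged. Bore 44 mm, 288 mm deep, closed at the far end; tube 54 mm outside, end flanges 62 mm. A base plate 110 mm wide and 10 mm high runs under it all, from x = -100 mm
- trough (a point): middle of the floor of the open loading trough before the mouth, 41 mm above the bench (1 mm above the bore's lowest line), axes as the mouth's. It runs from 44 mm behind this point to the mouth, 44 mm ahead; the floor is 18 mm wide, its sloping lips rise only 5 mm more, 14 mm either side, so that a cartridge lies in it in line with the bore
- gate (a joint): angle of the column's side-hung end gate about its vertical hinge: 0 = shut across the mouth, up to 3.0 = swung right round and out beside the tube. Starts half open (0.9 to 1.6), standing in the way of the trough; opening turns it clockwise seen from above. Stays where it is left; a touch moves it. Shut, its plate stands 4 mm in front of the mouth
- gate_hinge (a point): point on the gate's hinge axis at half the height of its plate (67 mm above the bench), 7 mm in front of the mouth, 36 mm to the side; the hinge barrel is 12 mm thick, its pin ends 87 mm above the bench
- gate_edge (a point): point in the gate plate, 55 mm from the hinge and 10 mm short of its free edge; the plate is 6 mm thick and reaches from 48 to 86 mm above the bench. Its x axis is normal to the plate; when shut it points into the tube, so that pushing the plate along it shuts the gate
- cart0_mid (a point): centre of a desiccant cartridge: an octagonal aluminium can 70 mm long along its x axis, 38 mm across flats, 90 g, grey ends; both ends alike. It lies on a flat on the bench, its centre 19 mm up. Two to four are there, None if absent
- cart1_mid (a point): centre of a desiccant cartridge: an octagonal aluminium can 70 mm long along its x axis, 38 mm across flats, 90 g, grey ends; both ends alike. It lies on a flat on the bench, its centre 19 mm up. Two to four are there, None if absent
- cart2_mid (a point): centre of a desiccant cartridge: an octagonal aluminium can 70 mm long along its x axis, 38 mm across flats, 90 g, grey ends; both ends alike. It lies on a flat on the bench, its centre 19 mm up. Two to four are there, None if absent
- cart3_mid (a point): centre of a desiccant cartridge: an octagonal aluminium can 70 mm long along its x axis, 38 mm across flats, 90 g, grey ends; both ends alike. It lies on a flat on the bench, its centre 19 mm up. Two to four are there, None if absent
- flask: bystander: round glass flask (100 mm) with a brown paper cap, 180 mm tall, standing between the isolator and the column, beyond them; origin under its middle
- reagent_jar: bystander: small jar, 54 mm across, 75 mm tall, near the cartridges; origin under its middle
- beaker: bystander: glass beaker, 72 mm across, 90 mm tall, on the left; origin under its middle
- tip_box: bystander: pipette-tip box 85 x 120 x 67 mm, on the right, nearer the robot; origin under its middle
- alcohol_bottle: bystander: bottle, 64 mm across, 150 mm tall, on the left, nearer the robot; origin under its middle
Mind the look-alikes: they are no part of the job. Leave any green or red look-alike of the part that bears cart1_mid alone.

How it is judged:
By the outcome, as a careful person would: the job done as asked, in the order asked, and still so for the second after the job is handed in, with the robot touching nothing.
Of cart0, cart1, cart2, cart3 only 2 to 4 are there at a start; the rules pass over those that are not, and their reading is None.
At some moment in a run one of cart0, cart1, cart2, cart3 may be knocked a few centimetres aside while the robot is not near it.
Once in a run the grip may slacken for a moment while it holds something.
It also fails if it takes over 210 s, if anything falls off the work surface, if the arm or the gripper's body presses on something with over 40 N, if the wrist force passes 120 N, or if a joint passes its speed limit or range.

## Working session

There is one attempt and no reset: what is moved stays moved. The work goes in short steps, Python scripts to look and compute and a tool call to move; the robot and the scene stay as the last step left them, time stands still between calls to the robot, and variables do not carry over. Pictures are saved under pics/ and viewed, at most 14 in all, crops included, and the job is handed in when it is done.

Besides the shell and the picture viewer there is one more tool, called after "Call:" by a JSON object that holds its "api" and its "payload". drive_tool: Moves the arm, as the interface text tells. Its arguments: {"type":"object","properties":{"offset":{"type":"array"},"turn":{"type":"array"},"hand":{"type":"array"},"newtons":{"type":"number"}},"required":["offset","turn","hand"]}

```bash
ls; mkdir -p pics
python3 - <<'E'
from rig import *
import cv2
s=observe();print({k:s[k] for k in('time_s','position','tool_rot','grip_width')})
for n in('scene','side','wrist'):
    im=get_image(n);cv2.imwrite(f'pics/{n}0.png',im);c=camera_info(n);print(n,c['fx'],c['cx'],c['cy'],c['world_to_cam'])
E
```

```text
pics
{'time_s': 0.0, 'position': array([ 0.16031865, -0.52577268,  0.20731057]), 'tool_rot': array([[ 9.56561136e-01,  2.91531788e-01, -9.93216147e-05],
       [ 2.91531614e-01, -9.56560065e-01,  1.46970131e-03],
       [ 3.33457559e-04, -1.43481454e-03, -9.99998915e-01]]), 'grip_width': 0.08568379316080064}
scene 455.3419861232978 314.63091582175394 200.39951418460544 [[ 0.56961574  0.82190391 -0.00344558 -0.34603776]
 [ 0.44262961 -0.31028882 -0.84130843 -0.13853163]
 [-0.69254381  0.47769741 -0.5405444   1.77334278]
 [ 0.          0.          0.          1.        ]]
side 377.0507170768447 314.4118720113675 192.5772566723017 [[-0.91359944 -0.40661079  0.00193093  0.4815863 ]
 [-0.2107375   0.46942673 -0.85745452  0.14558034]
 [ 0.34774383 -0.78377689 -0.51455613  1.14829426]
 [ 0.          0.          0.          1.        ]]
wrist 294.29563580059977 316.01483305146127 202.0309860979172 [[ 2.92313331e-01 -9.56322122e-01 -9.56389520e-04 -5.48695223e-01]
 [-9.23939757e-01 -2.82672966e-01  2.57742738e-01 -3.41271903e-02]
 [-2.46755427e-01 -7.44579919e-02 -9.66213106e-01  3.77799555e-01]
 [ 0.00000000e+00  0.00000000e+00  0.00000000e+00  1.00000000e+00]]
```

View pics/scene0.png

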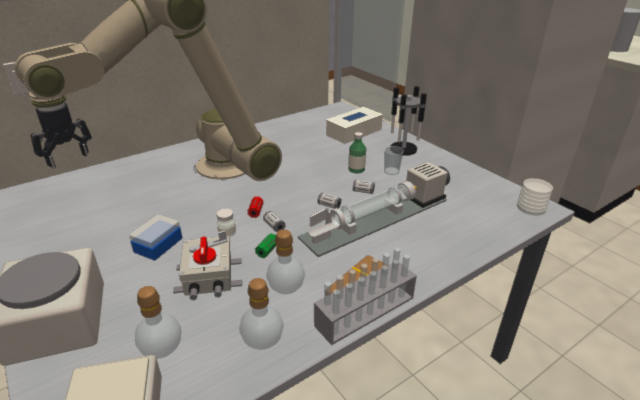

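View pics/side0.png

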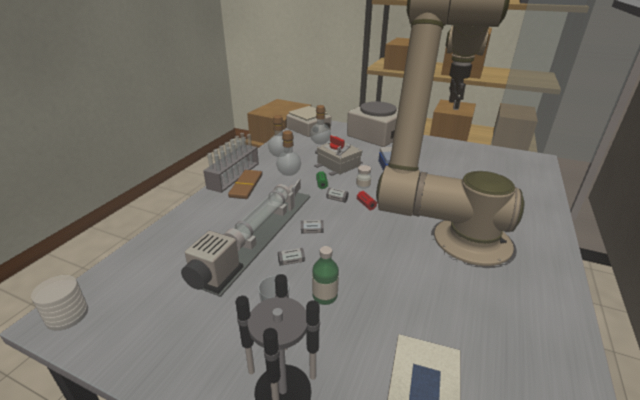

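Scene view: silver cartridges at about (274,220), (329,200) and (364,186). Look-alikes to leave alone are red at (256,206) and green at (267,244). The isolator is at (205,262) and the column mouth near (315,228). Next I'll take a close crop and rough positions.

```bash
cat > h.py <<'E'
from rig import *
import cv2, numpy as np
np.set_printoptions(precision=4,suppress=True)
def ray(c,uv):
    T=c['world_to_cam'];R=T[:3,:3];o=-R.T@T[:3,3]
    return o,R.T@np.array([(uv[0]-c['cx'])/c['fx'],(uv[1]-c['cy'])/c['fy'],1])
def onz(c,uv,z):
    o,d=ray(c,uv);return o+d*(z-o[2])/d[2]
def proj(c,p):
    q=c['world_to_cam'][:3,:3]@np.array(p)+c['world_to_cam'][:3,3]
    return np.array([c['fx']*q[0]/q[2]+c['cx'],c['fy']*q[1]/q[2]+c['cy']])
def tri(c1,a,c2,b):
    o1,d1=ray(c1,a);o2,d2=ray(c2,b)
    t=np.linalg.lstsq(np.c_[d1,-d2],o2-o1,rcond=None)[0]
    p,q=o1+d1*t[0],o2+d2*t[1];return (p+q)/2,np.linalg.norm(p-q)
def yaw(R): return np.degrees(np.arctan2(R[1,0],R[0,0]))
E
python3 - <<'E'
from h import *
S=camera_info('scene');D=camera_info('side')
for n,uv in dict(c0=(274,220),c1=(329,200),c2=(364,186),red=(256,206),green=(267,244)).items(): print(n,onz(S,uv,.019))
for n,uv in dict(c0=(338,195),c1=(312,227),c2=(291,256)).items(): print('side',n,onz(D,uv,.019))
print('handle',onz(S,(204,250),.105),onz(D,(337,145),.105))
print('jar',onz(S,(226,222),.04),'bottle',onz(S,(357,160),.05))
im=cv2.imread('pics/scene0.png');a=cv2.resize(im[160:310,170:460],None,fx=2.75,fy=2.75,interpolation=cv2.INTER_CUBIC)
cv2.imwrite('pics/crop0.png',a)
E
```

```text
c0 [ 0.4539 -0.0483  0.019 ]
c1 [0.4592 0.1613 0.019 ]
c2 [0.4562 0.3157 0.019 ]
red [ 0.3512 -0.0562  0.019 ]
green [ 0.5469 -0.1264  0.019 ]
side c0 [ 0.4584 -0.0513  0.019 ]
side c1 [0.4637 0.161  0.019 ]
side c2 [0.461  0.3099 0.019 ]
handle [ 0.5743 -0.3211  0.105 ] [ 0.5511 -0.2744  0.105 ]
jar [ 0.4058 -0.1872  0.04  ] bottle [0.3351 0.381  0.05  ]
```

View pics/crop0.png

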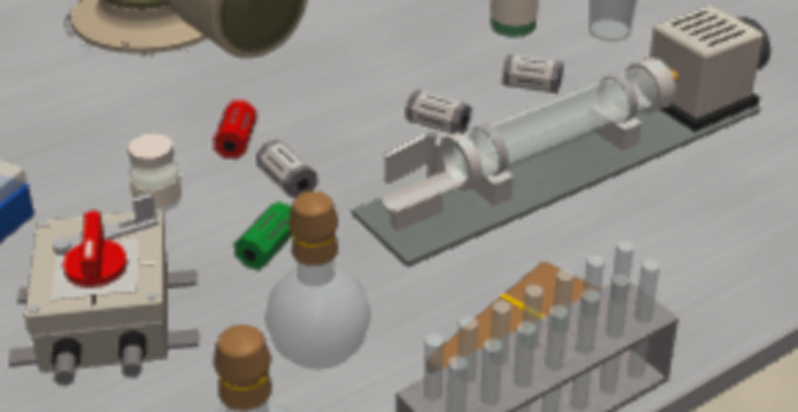

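Exactly three silver cartridges, lying by the column and the green and red cans. The gate stands open on the robot's side of the trough. Setting out to a view above the isolator.

Call:
{"api": "drive_tool", "payload": {"offset": [[0,0,-1],[0,0,-1],[0,0,-1],[0.95,-0.6,0],[0.95,-0.6,0],[0.95,-0.6,0],[0.95,-0.6,0],[0.95,-0.6,0],[0.95,-0.6,0],[0.95,-0.6,0]], "turn": [[0,0,0.95],[0,0,0.95],[0,0,0.95],[0,0,0],[0,0,0],[0,0,0],[0,0,0],[0,0,0],[0,0,0],[0,0,0]], "hand": [1,1,1,1,1,1,1,1,1,1]}}

```text
time_s: 1.4
position: [0.4279, -0.3578, 0.3277]
tool_rot: [[1.0, -0.003, -0.0], [-0.003, -1.0, 0.0], [-0.0, -0.0, -1.0]]
ft_force: [-0.5, -0.4, 0.3]
grip_width: 0.0855
gripper_force: 0.0
```

Call:
{"api": "drive_tool", "payload": {"offset": [[0.95,-0.6,0],[0.6,-0.6,0],[0,0,0],[0,0,0],[0,0,0],[0,0,0],[0,0,0],[0,0,0],[0,0,0],[0,0,0]], "turn": [[0,0,0],[0,0,0],[0,0,0],[0,0,0],[0,0,0],[0,0,0],[0,0,0],[0,0,0],[0,0,0],[0,0,0]], "hand": [1,1,1,1,1,1,1,1,1,1]}}

```text
time_s: 2.65
position: [0.4889, -0.311, 0.3279]
tool_rot: [[1.0, -0.003, 0.0], [-0.003, -1.0, 0.0], [0.0, -0.0, -1.0]]
ft_force: [0.2, 0.5, -0.7]
grip_width: 0.0859
gripper_force: 0.0
```

Run:
```python
from h import *
s=observe();print(s['position'],yaw(s['tool_rot']),s['time_s'])
c=camera_info('wrist');im=get_image('wrist');cv2.imwrite('pics/w1.png',im);np.save('w1.npy',c,allow_pickle=True)
```

```text
[ 0.4889 -0.311   0.3279] -0.15280642566116648 2.65
```

View pics/w1.png

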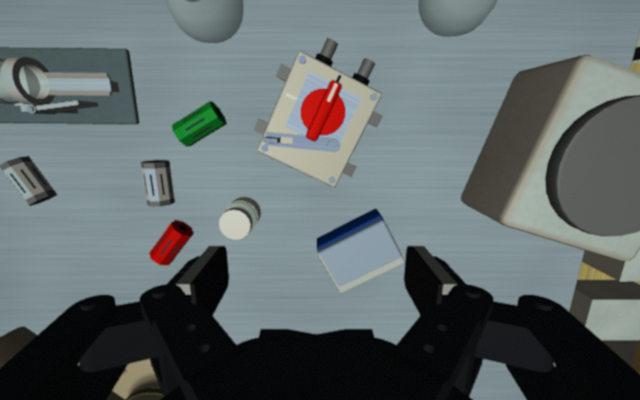

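Wrist view: handle on the axis near (323,110), bar from (312,138) to (335,82). The hasp tab is at (272,140) with its pivot near (331,144). The silver cartridges are at (157,183) and (27,180), red at (172,242), green at (199,123), jar at (240,217). Cropping the isolator.

Run:
```python
from h import *
c=np.load('w1.npy',allow_pickle=True).item();im=cv2.imread('pics/w1.png')
hsv=cv2.cvtColor(im,cv2.COLOR_BGR2HSV)
m=((hsv[...,0]<8)|(hsv[...,0]>172))&(hsv[...,1]>150)&(hsv[...,2]>60);m[:, :290]=0;m[:,360:]=0;m[160:]=0
ys,xs=np.nonzero(m);print(xs.min(),xs.max(),ys.min(),ys.max(),m.sum())
cv2.imwrite('pics/c1.png',cv2.resize(im[30:195,245:395],None,fx=3.6,fy=3.6,interpolation=cv2.INTER_CUBIC))
```

```text
301 344 81 140 1674
```

View pics/c1.png

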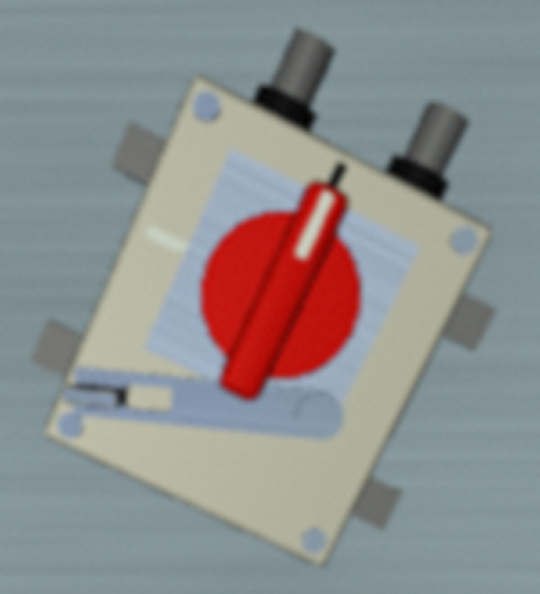

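Crop: skirt centre at (280,294), bar ends at (326,185) and (243,392). Lid corners are (197,78), (490,230), (322,565) and (47,434). The hasp runs from its pivot at about (320,412) to the tab at (95,397).

Run:
```python
from h import *
c=np.load('w1.npy',allow_pickle=True).item()
P=lambda u,v,z:onz(c,(245+u/3.6,30+v/3.6),z)
print('skirt',P(280,294,.088)); a,b=P(326,188,.118),P(243,390,.118);print('bar',(a+b)/2,np.linalg.norm(a-b),np.degrees(np.arctan2(*(a-b)[1::-1])))
L=[P(*q,.075) for q in((197,78),(490,230),(322,565),(47,434))]
for i in range(4): d=L[i]-L[i-1];print(L[i],np.linalg.norm(d),np.degrees(np.arctan2(d[1],d[0])))
print('lidmid',sum(L)/4)
pv=P(320,412,.083)
for z in(.1,.11):
  t=P(95,397,z);print('tab',t,pv,np.linalg.norm(t-pv),np.degrees(np.arctan2(*(t-pv)[1::-1])))
s=observe();print(s['q'])
```

```text
skirt [ 0.5685 -0.3193  0.088 ]
bar [ 0.5683 -0.3198  0.118 ] 0.07105635705668983 -23.02987492231045
[ 0.6434 -0.2894  0.075 ] 0.14039646207092882 -25.597254143539345
[ 0.5917 -0.3977  0.075 ] 0.1200607460779146 -115.54068869418582
[ 0.4643 -0.337   0.075 ] 0.1410750290478595 154.490732403658
[ 0.5168 -0.2287  0.075 ] 0.12027863309200217 64.13604578555987
lidmid [ 0.5541 -0.3132  0.075 ]
tab [ 0.5323 -0.2518  0.1   ] [ 0.5256 -0.3348  0.083 ] 0.08503165443564284 85.40570028235629
tab [ 0.5328 -0.2533  0.11  ] [ 0.5256 -0.3348  0.083 ] 0.08621618410937507 84.94680860449454
[-44.1588  22.1213  54.4697   0.0024 103.4089  45.9918]
```

Call:
{"api": "drive_tool", "payload": {"offset": [[1,0.1,0],[1,0.1,0],[0,0,1],[0,0,1],[0,0,1],[0,0,1],[0,0,0.95],[0,0,0.9],[0,0,0],[0,0,0]], "turn": [[0,0,0.85],[0,0,0.85],[0,0,0.85],[0,0,0.85],[0,0,0.85],[0,0,0],[0,0,0],[0,0,0],[0,0,0],[0,0,0]], "hand": [1,1,1,1,1,1,1,1,1,0.6]}}

```text
time_s: 3.95
position: [0.569, -0.3232, 0.0956]
tool_rot: [[0.901, -0.433, 0.002], [-0.433, -0.901, -0.002], [0.002, 0.001, -1.0]]
ft_force: [-0.3, 0.3, 0.8]
grip_width: 0.0699
gripper_force: 0.0
```

Call:
{"api": "drive_tool", "payload": {"offset": [[0,0,0],[0,0,0],[0,0,0],[0,0,0],[0,0,0],[0,0,0],[0,0,0],[0,0,0],[0,0,0],[0,0,0]], "turn": [[0,0,0],[0,0,0],[0,0,0],[0,0,0],[0,0,0],[0,0,0],[0,0,0],[0,0,0],[0,0,0],[0,0,0]], "hand": [0.3,0,0,0,0,0,0,0,0,0], "newtons": 40}}

```text
time_s: 5.2
position: [0.5687, -0.3228, 0.0947]
tool_rot: [[0.901, -0.433, 0.001], [-0.433, -0.901, -0.001], [0.001, 0.0, -1.0]]
ft_force: [0.5, 1.3, 5.7]
grip_width: 0.0002
gripper_force: 2.8
```

The grip shut on nothing; looking.

Run:
```python
from h import *
a=get_image('wrist');b=get_image('scene')[200:310,140:280]
cv2.imwrite('pics/d.png',np.hstack([cv2.resize(a,(480,300)),cv2.resize(b,(320,251))[:,:320].copy() if 0 else cv2.copyMakeBorder(cv2.resize(b,(320,251)),0,49,0,0,0)]))
print(observe()['position'],observe()['grip_width'])
```

```text
[ 0.5687 -0.3229  0.0947] 0.00014557549341818497
```

View pics/d.png

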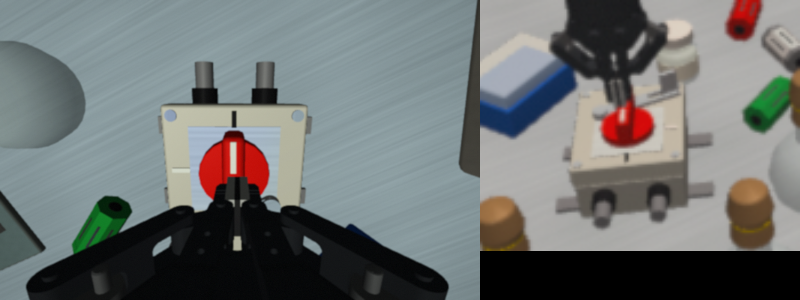

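Run:
```python
from h import *
s=observe();c=camera_info('wrist');S=camera_info('scene');R=s['tool_rot']
k=lambda p:(proj(c,p)*.75,(proj(S,p)-[140,200])*2.286)
for n,p in dict(tcp=s['position'],hold=s['position']-R[:,2]*.019,axtop=[.5685,-.3195,.118],far=[.603,-.336,.118],near=[.534,-.303,.118]).items(): print(n,*k(p))
print(env.hold_point_z)
```

```text
tcp [237.5739 175.6606] [144.0637 119.4663]
hold [237.6412 185.2846] [141.7577 106.2014]
axtop [233.454  189.8909] [143.9803 102.0012]
far [233.1718 136.1623] [142.4157 123.599 ]
near [233.7025 237.2076] [145.4616  81.552 ]
0.0187
```

Run:
```python
from h import *
a=get_image('wrist')[130:330,220:410];b=get_image('scene')[215:285,175:240]
cv2.imwrite('pics/d2.png',np.hstack([cv2.resize(a,(475,500),interpolation=2),cv2.resize(b,(325,350),interpolation=2)if 0 else cv2.copyMakeBorder(cv2.resize(b,(325,350),interpolation=2),0,150,0,0,0)]))
```

```text
(no output)
```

View pics/d2.png

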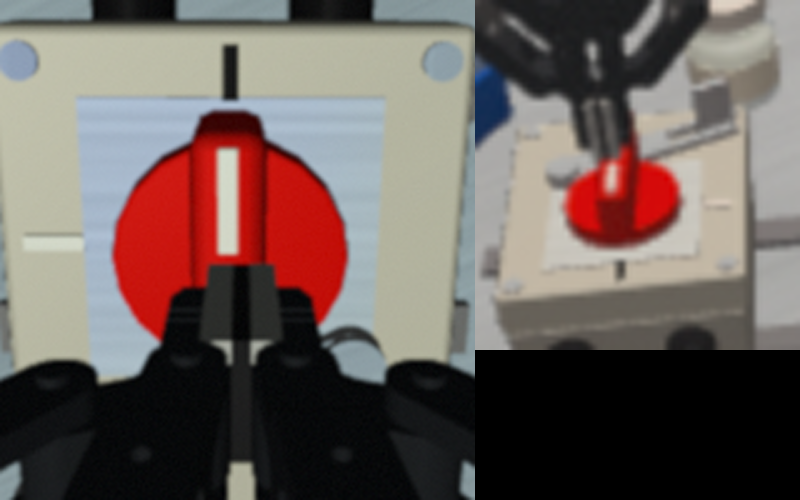

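Run:
```python
from h import *
c1=np.load('w1.npy',allow_pickle=True).item();c=camera_info('wrist');S=camera_info('scene')
print(tri(c1,(336.1,83.6),c,(311.2,189.2)));print(tri(c1,(328.9,101.7),c,(311.2,232)))
print('scene out',tri(S,(202,254),c,(311.2,189.2)))
for u,v in((-5+220,0),):pass
d=lambda u,v:(220+u/2.5,130+v/2.5)
print('screws',tri(c1,(245+206/3.6,30+106/3.6),c,d(18,61)),tri(c1,(245+463/3.6,30+240/3.6),c,d(442,61)))
print('skirt LR',[onz(c,d(u,245),.088) for u in(113,347)])
```

```text
(array([ 0.5994, -0.3344,  0.1178]), np.float64(2.9632731273279964e-05))
(array([ 0.5792, -0.3254,  0.119 ]), np.float64(0.0013119989427653796))
scene out (array([ 0.5987, -0.3347,  0.115 ]), np.float64(0.0012783375240503166))
screws (array([ 0.6339, -0.2925,  0.0765]), np.float64(6.515809560204442e-05)) (array([ 0.5882, -0.3878,  0.075 ]), np.float64(9.102379224187201e-05))
skirt LR [array([ 0.5839, -0.2947,  0.088 ]), array([ 0.5588, -0.3471,  0.088 ])]
```

Call:
{"api": "drive_tool", "payload": {"offset": [[0,0,0],[0,0,0],[0,0,0],[0,0,0],[0,0,0],[0,0,0],[0,0,0],[0,0,0],[0,0,0],[0,0,0]], "turn": [[0,0,-1],[0,0,-1],[0,0,-1],[0,0,0],[0,0,0],[0,0,0],[0,0,0],[0,0,0],[0,0,0],[0,0,0]], "hand": [0,0,0,0,0,0,0,0,0,0], "newtons": 60}}

```text
time_s: 6.65
position: [0.5686, -0.3232, 0.0947]
tool_rot: [[0.991, -0.133, 0.001], [-0.133, -0.991, -0.001], [0.001, 0.001, -1.0]]
ft_force: [-0.1, 0.2, 4.6]
grip_width: -0.0002
gripper_force: 2.6
```

Run:
```python
from h import *
a=get_image('wrist')[100:340,160:460];b=get_image('scene')[215:285,175:240]
cv2.imwrite('pics/d3.png',np.hstack([cv2.resize(a,(475,380),interpolation=2),cv2.resize(b,(325,350),interpolation=2)if 0 else cv2.copyMakeBorder(cv2.resize(b,(325,350),interpolation=2),0,30,0,0,0)]))
```

```text
(no output)
```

View pics/d3.png

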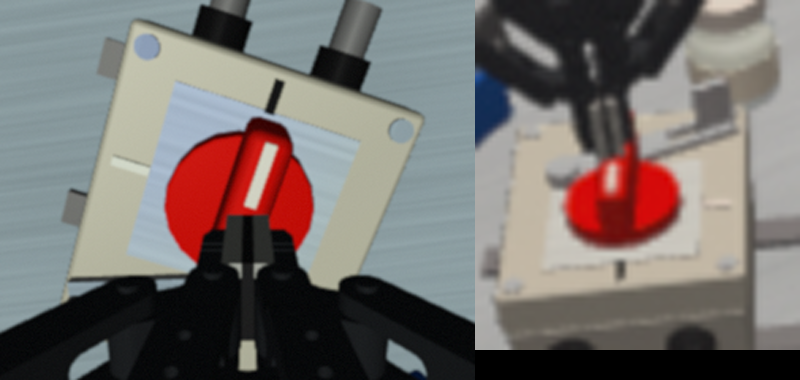

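Fingers are shut on top of the bar, so they slid over it rather than gripping it. Lifting slightly, restoring the yaw and checking where the tips really are.

Call:
{"api": "drive_tool", "payload": {"offset": [[0,0,-1],[0,0,-0.5],[0,0,0],[0,0,0],[0,0,0],[0,0,0],[0,0,0],[0,0,0],[0,0,0],[0,0,0]], "turn": [[0,0,0],[0,0,1],[0,0,1],[0,0,1],[0,0,0],[0,0,0],[0,0,0],[0,0,0],[0,0,0],[0,0,0]], "hand": [0,0,0,0,0,0,0,0,0,0]}}

```text
time_s: 8.0
position: [0.5683, -0.3227, 0.1539]
tool_rot: [[0.901, -0.433, -0.0], [-0.433, -0.901, 0.0], [-0.0, -0.0, -1.0]]
ft_force: [-0.8, 0.4, -0.7]
grip_width: -0.0003
gripper_force: 0.0
```

Run:
```python
from h import *
s=observe();S=camera_info('scene');W=camera_info('wrist')
print(s['position'],'tcp scene',(proj(S,s['position'])-[165,195])*5,'wrist',(proj(W,s['position'])-[240,180])*3)
b=get_image('scene')[195:275,165:245];a=get_image('wrist')[180:310,240:370]
cv2.imwrite('pics/d4.png',np.hstack([cv2.resize(b,(400,400),interpolation=2),cv2.copyMakeBorder(cv2.resize(a,(390,390),interpolation=2),0,10,0,10,0)]))
```

```text
[ 0.5683 -0.3227  0.1539] tcp scene [174.0209 193.7639] wrist [230.326  162.7318]
```

View pics/d4.png

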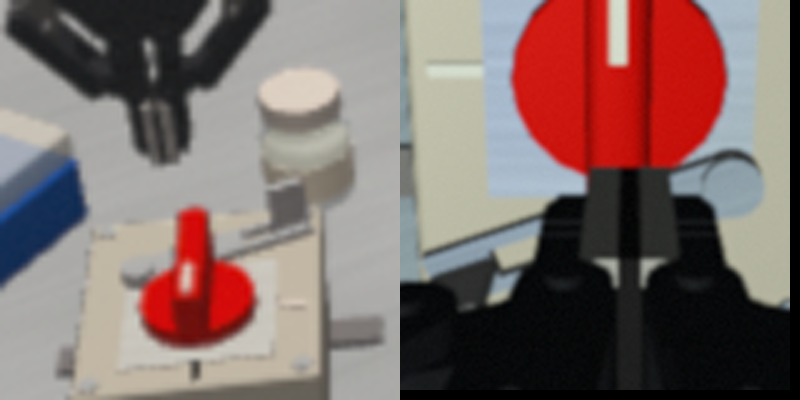

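Run:
```python
from h import *
s=observe();S=camera_info('scene');W=camera_info('wrist')
p,e=tri(S,(197.4,227.6),W,(316,235.3));print(p,e,s['position'],s['tool_rot'].T@(p-s['position']))
o,_=ray(W,(0,0));print('cam',o,s['tool_rot'].T@(o-s['position']))
# side view finger patch
D=camera_info('side');print(proj(D,s['position']))
```

```text
[ 0.5772 -0.3276  0.1807] 0.0021425494964404123 [ 0.5684 -0.3227  0.1539] [ 0.01    0.0006 -0.0268]
cam [ 0.6265 -0.3501  0.3198] [ 0.0643 -0.0005 -0.1658]
[337.6982 128.6464]
```

Run:
```python
from h import *
s=observe();D=camera_info('side');g=cv2.cvtColor(get_image('side'),6)
print(g[104:146:2,330:346:2])
for dz in(0,.01,.02,.03):print(dz,proj(D,s['position']+[0,0,dz]))
```

```text
[[ 53  65  48  48  46  51  48  50]
 [ 48  51  53  49  47  50  48  66]
 [ 47  51  50  49  48  50  47  61]
 [ 47  48  51  57  50  51  48  49]
 [ 91  49  46  50  50  50  61 119]
 [132 124  87  45  53  59 106 134]
 [134 130 103  48  70  64 122 132]
 [101 129 104  48  75  64 127 132]
 [ 99 133  91  46  72  68 129 132]
 [ 98 136 123  65  67  82 132 134]
 [ 82 133 135 127 115 127 135 134]
 [ 90 134 132 133 133 133 134 134]
 [103 133 133 133 132 133 135 136]
 [121 134 133 134 133 135 135 134]
 [118 134 131 134 135 136 135 137]
 [112 139 136 136 135 136 134 134]
 [ 80  95 110 111 130 136 134 133]
 [ 77  62  68  76  88 110 128 132]
 [ 75  62  64  61  67  75  82 111]
 [106  64  63  61  62  63  64  93]
 [ 92  80  74  65  61  60  63 105]]
0 [337.6982 128.6464]
0.01 [337.7821 126.2945]
0.02 [337.8666 123.9266]
0.03 [337.9517 121.5425]
```

The side view agrees: the physical tips end about 24 mm short of the reported TCP, so I go that much deeper from now on.

Call:
{"api": "drive_tool", "payload": {"offset": [[0,-0.07,0],[0,0,0],[0,0,0.6],[0,0,0.6],[0,0,0.6],[0,0,0.3],[0,0,0],[0,0,0],[0,0,0],[0,0,0]], "turn": [[0,0,0],[0,0,0],[0,0,0],[0,0,0],[0,0,0],[0,0,0],[0,0,0],[0,0,0],[0,0,0],[0,0,0]], "hand": [1,1,1,1,1,1,1,1,1,0], "newtons": 40}}

```text
time_s: 9.4
position: [0.5697, -0.3203, 0.0705]
tool_rot: [[0.901, -0.433, 0.001], [-0.433, -0.901, -0.001], [0.001, 0.0, -1.0]]
ft_force: [-0.4, 0.6, -0.3]
grip_width: 0.0695
gripper_force: 0.0
```

Call:
{"api": "drive_tool", "payload": {"offset": [[0,0,0],[0,0,0],[0,0,0],[0,0,0],[0,0,0],[0,0,0],[0,0,0],[0,0,0],[0,0,0],[0,0,0]], "turn": [[0,0,0],[0,0,0],[0,0,0],[0,0,0],[0,0,0],[0,0,0],[0,0,0],[0,0,0],[0,0,0],[0,0,0]], "hand": [0,0,0,0,0,0,0,0,0,0]}}

```text
time_s: 10.65
position: [0.5696, -0.3202, 0.07]
tool_rot: [[0.901, -0.433, 0.0], [-0.433, -0.901, -0.0], [0.0, 0.0, -1.0]]
ft_force: [-1.1, 0.6, 2.7]
grip_width: 0.0152
gripper_force: 41.5
```

Gripped. Turning 90° anticlockwise.

Call:
{"api": "drive_tool", "payload": {"offset": [[0,0,0],[0,0,0],[0,0,0],[0,0,0],[0,0,0],[0,0,0],[0,0,0],[0,0,0],[0,0,0],[0,0,0]], "turn": [[0,0,-1],[0,0,-1],[0,0,-1],[0,0,-1],[0,0,-1],[0,0,-1],[0,0,-1],[0,0,-1],[0,0,-1],[0,0,-1]], "hand": [0,0,0,0,0,0,0,0,0,0]}}

```text
time_s: 11.9
position: [0.5695, -0.3194, 0.07]
tool_rot: [[0.824, 0.567, -0.0], [0.567, -0.824, 0.001], [0.001, -0.001, -1.0]]
ft_force: [-1.5, 4.5, 4.5]
grip_width: 0.0149
gripper_force: 41.9
```

Call:
{"api": "drive_tool", "payload": {"offset": [[0,0,0],[0,0,0],[0,0,0],[0,0,0],[0,0,0],[0,0,0],[0,0,0],[0,0,0],[0,0,0],[0,0,0]], "turn": [[0,0,-1],[0,0,-1],[0,0,-1],[0,0,-1],[0,0,-0.9],[0,0,-0.3],[0,0,0],[0,0,0],[0,0,0],[0,0,0]], "hand": [0,0,0,0,0,0,0,0,0,0]}}

```text
time_s: 13.15
position: [0.5692, -0.3191, 0.07]
tool_rot: [[0.415, 0.91, -0.001], [0.91, -0.415, 0.002], [0.002, -0.002, -1.0]]
ft_force: [-3.5, 5.3, 6.6]
grip_width: 0.0153
gripper_force: 45.5
```

Call:
{"api": "drive_tool", "payload": {"offset": [[0,0,0],[0,0,0],[0,0,0],[0,0,-1],[0,0,-1],[0,0,0],[0,0,0],[0,0,0],[0,0,0],[0,0,0]], "turn": [[0,0,0],[0,0,0],[0,0,0],[0,0,0],[0,0,0],[0,0,1],[0,0,1],[0,0,1],[0,0,1],[0,0,1]], "hand": [0.4,0.4,0.4,0.4,0.4,0,0,0,0,0]}}

```text
time_s: 14.4
position: [0.5696, -0.3203, 0.1498]
tool_rot: [[0.816, 0.579, -0.0], [0.579, -0.816, -0.0], [-0.0, -0.0, -1.0]]
ft_force: [0.4, 0.7, 0.8]
grip_width: 0.0
gripper_force: 0.0
```

Call:
{"api": "drive_tool", "payload": {"offset": [[0,0,0],[0,0,0],[0,0,0],[0,0,0],[0,0,0],[0,0,0],[0,0,0],[-0.25,-0.8,0],[-0.25,-0.8,0],[0,0,0]], "turn": [[0,0,1],[0,0,1],[0,0,1],[0,0,1],[0,0,1],[0,0,1],[0,0,0.75],[0,0,0],[0,0,0],[0,0,0]], "hand": [0,0,0,0,0,0,0,0,0,0]}}

```text
time_s: 15.65
position: [0.555, -0.253, 0.1503]
tool_rot: [[0.996, -0.084, -0.0], [-0.084, -0.996, 0.0], [-0.0, -0.0, -1.0]]
ft_force: [-1.0, -0.4, 0.4]
grip_width: 0.0001
gripper_force: 0.0
```

Run:
```python
from h import *
s=observe();R=s['tool_rot'];print(s['position'],yaw(R),s['grip_width'])
W=camera_info('wrist');im=get_image('wrist');np.save('w2.npy',W,allow_pickle=True)
cv2.imwrite('pics/w2.png',im)
print('tab',proj(W,[.5325,-.2525,.105]),'pivot',proj(W,[.5256,-.3348,.083]),'bar ends',[proj(W,[.5685+k*.0164,-.3195+k*.0343,.118]) for k in(-1,1)])
print((R.T@(np.array([.5548,-.253,.066])-s['position']))/.04)
```

```text
[ 0.555  -0.253   0.1503] -4.829715605714164 0.0001331531601442669
tab [318.7367 240.5125] pivot [416.6325 230.4818] bar ends [array([460.4252, 210.4745]), array([360.6791, 172.3768])]
[-0.0054  0.0016  2.1078]
```

View pics/w2.png

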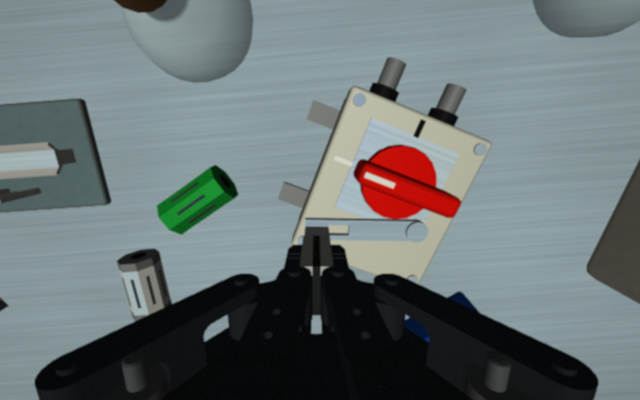

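Handle is across the enclosure, so it is off; the tool is beside the tab. Descending and swinging the hasp.

Call:
{"api": "drive_tool", "payload": {"offset": [[0,0,0.7],[0,0,0.7],[0,0,0.7],[0,0,0],[-0.2,0,0],[-0.22,-0.03,0],[-0.22,-0.03,0],[-0.22,-0.03,0],[-0.22,-0.03,0],[-0.22,-0.03,0]], "turn": [[0,0,0],[0,0,0],[0,0,0],[0,0,0],[0,0,0],[0,0,-1],[0,0,-1],[0,0,-1],[0,0,-1],[0,0,-1]], "hand": [0,0,0,0,0,0,0,0,0,0]}}

```text
time_s: 16.95
position: [0.5034, -0.2542, 0.0676]
tool_rot: [[0.905, 0.426, 0.003], [0.426, -0.905, -0.002], [0.001, 0.003, -1.0]]
ft_force: [0.4, 0.6, 1.3]
grip_width: 0.0001
gripper_force: 0.4
```

Call:
{"api": "drive_tool", "payload": {"offset": [[-0.22,-0.03,0],[-0.22,-0.03,0],[-0.22,-0.03,0],[-0.22,-0.03,0],[-0.22,-0.03,0],[-0.22,-0.03,0],[-0.22,-0.03,0],[-0.11,0,0],[0,0,0],[0,0,0]], "turn": [[0,0,-1],[0,0,-1],[0,0,-1],[0,0,-1],[0,0,-1],[0,0,-1],[0,0,-1],[0,0,-0.5],[0,0,0],[0,0,0]], "hand": [0,0,0,0,0,0,0,0,0,0]}}

```text
time_s: 18.2
position: [0.4523, -0.2915, 0.0674]
tool_rot: [[0.341, 0.94, 0.002], [0.94, -0.341, 0.001], [0.002, 0.001, -1.0]]
ft_force: [3.2, 8.1, 2.4]
grip_width: -0.0001
gripper_force: 4.3
```

Run:
```python
from h import *
s=observe();R=s['tool_rot'];v=s['position']-np.array([.5256,-.3348,0]);y=np.radians(yaw(R))
print(s['position'],yaw(R),s['ft_force'],'x,y from pivot in tool',R.T@v, 'hasp by face',np.degrees(np.arctan2(v[1],v[0])))
```

```text
[ 0.4523 -0.2915  0.0674] 70.03871202712895 [3.2328 8.1084 2.4098] x,y from pivot in tool [ 0.0158 -0.0836 -0.0675] hasp by face 149.43844931796355
```

Call:
{"api": "drive_tool", "payload": {"offset": [[-0.06,0,0],[0,0,0],[0.5,0,0],[0,0,-1],[0,0,-1],[0,0,-1],[0,0,-1],[0,0,-1],[0,0,-1],[0,0,-0.5]], "turn": [[0,0,0],[0,0,0],[0,0,0],[0,0,0],[0,0,1],[0,0,1],[0,0,1],[0,0,1],[0,0,1],[0,0,1]], "hand": [0,0,0,0,0,0,0,0,0,0]}}

```text
time_s: 19.45
position: [0.4579, -0.276, 0.3293]
tool_rot: [[0.831, 0.557, 0.003], [0.557, -0.831, -0.004], [0.001, 0.005, -1.0]]
ft_force: [-0.4, -0.5, -0.7]
grip_width: -0.0001
gripper_force: 0.0
```

Call:
{"api": "drive_tool", "payload": {"offset": [[0,0,0],[0,0,0],[0,0,0],[0,0,0],[0,0,0],[0.3,-1,0],[0.3,-1,0],[0.3,-1,0],[0.2,-1,0],[0,-1,0]], "turn": [[0,0,1],[0,0,1],[0,0,1],[0,0,1],[0,0,1],[0,0,0.7],[0,0,0],[0,0,0],[0,0,0],[0,0,0]], "hand": [0,0,0,0,0,0,0,0,0,0]}}

```text
time_s: 20.7
position: [0.4994, -0.074, 0.3268]
tool_rot: [[1.0, -0.003, 0.001], [-0.003, -1.0, -0.001], [0.001, 0.001, -1.0]]
ft_force: [-0.0, -0.6, -1.4]
grip_width: -0.0002
gripper_force: 0.0
```

Call:
{"api": "drive_tool", "payload": {"offset": [[0.2,-1,0],[0.2,-1,0],[0,0,0],[0,0,0],[0,0,0],[0,0,0],[0,0,0],[0,0,0],[0,0,0],[0,0,0]], "turn": [[0,0,0],[0,0,0],[0,0,0],[0,0,0],[0,0,0],[0,0,0],[0,0,0],[0,0,0],[0,0,0],[0,0,0]], "hand": [0,0,0,0,0,0,0,0,0,0]}}

```text
time_s: 21.95
position: [0.5157, 0.0045, 0.3259]
tool_rot: [[1.0, -0.003, -0.0], [-0.003, -1.0, 0.0], [-0.0, -0.0, -1.0]]
ft_force: [0.7, -0.1, -0.4]
grip_width: 0.0001
gripper_force: 0.0
```

Run:
```python
from h import *
s=observe();R=s['tool_rot'];print(s['position'],yaw(R),s['time_s'])
W=camera_info('wrist');im=get_image('wrist');np.save('w3.npy',W,allow_pickle=True)
cv2.imwrite('pics/w3.png',im)
```

```text
[0.5157 0.0045 0.3259] -0.15048976712929282 21.95
```

View pics/w3.png

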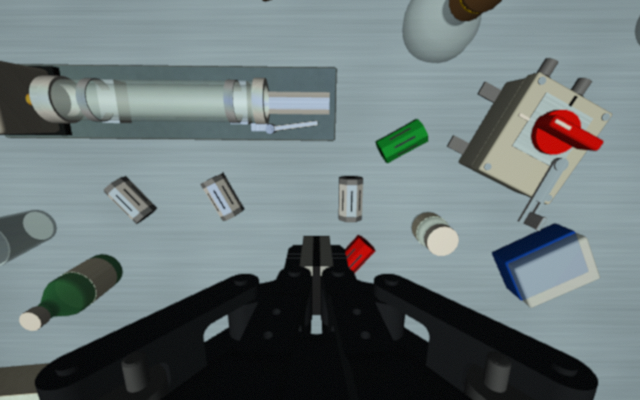

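Handle off and hasp out at (540,195). The column axis is horizontal at row ~101, with the mouth at (262,101), trough (270–330,103) and gate from its hinge (263,129) to its edge (317,123). Cartridges are at (350,198), (222,196) and (130,200).

```bash
cat >> h.py <<'E'
def carts(im,W,seeds,z=.030):
    out=[];bg=np.median(im[150:175,150:300].reshape(-1,3),0) if 0 else np.array(cv2.medianBlur(im,51),float)
    d=np.abs(im.astype(float)-bg).max(2);m=(d>22).astype(np.uint8)
    m=cv2.morphologyEx(m,cv2.MORPH_CLOSE,np.ones((7,7)))
    n,l,st,ce=cv2.connectedComponentsWithStats(m)
    for (u,v) in seeds:
        w=l[int(v)-6:int(v)+7,int(u)-6:int(u)+7];w=w[w>0]
        if len(w)==0: out.append(None);continue
        k=np.bincount(w).argmax();cs,_=cv2.findContours((l==k).astype(np.uint8),0,1)
        r=cv2.minAreaRect(cs[0]);b=cv2.boxPoints(r)
        B=np.array([onz(W,p,z) for p in b]);e1,e2=B[1]-B[0],B[2]-B[1]
        if np.linalg.norm(e1)<np.linalg.norm(e2): e1,e2=e2,e1
        a=np.degrees(np.arctan2(e1[1],e1[0]))
        out.append((B.mean(0),(a+90)%180-90,np.linalg.norm(e1),np.linalg.norm(e2)))
    return out
E
python3 - <<'E'
from h import *
W=np.load('w3.npy',allow_pickle=True).item();im=cv2.imread('pics/w3.png')
for r in carts(im,W,[(350,198),(222,196),(130,200)]):print(r)
p=lambda u,v,z:onz(W,(u,v),z)
a,b,c,d=p(337,68,.01),p(150,66.5,.01),p(337,139,.01),p(150,138.5,.01)
print('base',a,b,c,d,'yaw',np.degrees(np.arctan2(*(b-a)[1::-1])),np.degrees(np.arctan2(*(d-c)[1::-1])))
print('trough end',p(330,103,.045),'mid',p(297,103,.041),'mouthtop flange',p(260,101,.062))
h,e=p(263,128,.087),p(317,124,.086);print('gate',h,e,np.linalg.norm(h-e),np.degrees(np.arctan2(*(e-h)[1::-1])))
S=camera_info('scene')
g=cv2.cvtColor(im,6);print(g[60:145:2,300]);print(g[100,325:342],g[104,325:342])
E
```

```text
(array([ 0.462 , -0.0505,  0.03  ]), np.float64(2.2566155766548093), np.float64(0.07859786925466503), np.float64(0.0396273189017197))
(array([0.4658, 0.1562, 0.03  ]), np.float64(27.122298264679557), np.float64(0.07313765417558747), np.float64(0.04493258863907564))
(array([0.4616, 0.306 , 0.03  ]), np.float64(38.25377007324482), np.float64(0.07752233742013341), np.float64(0.04850215858413836))
base [ 0.6612 -0.0267  0.01  ] [0.6638 0.2554 0.01  ] [ 0.5562 -0.0285  0.01  ] [0.5575 0.2711 0.01  ] yaw 89.47519139371109 89.74795881780365
trough end [ 0.6088 -0.0151  0.045 ] mid [0.6091 0.0327 0.041 ] mouthtop flange [0.6105 0.0826 0.062 ]
gate [0.5746 0.0759 0.087 ] [0.5796 0.0038 0.086 ] 0.07221773554914131 -86.00768503591078
[154 155 159 132  95 100 100 100  99 100  98  98  96  97  97 101 137 153
 153 183 186 190 185 185 177 159 153 117  98 100 100 125 186 178 107  99
 100  99 100  97 113 150 154]
[185 185 187 181 152 110  99  98  98  91  89 120 146 153 152 151 151] [185 186 184 174 140 107  98  98  98  92  95 123 148 153 151 152 151]
```

Column axis is at x≈0.609 along +y, mouth at y≈0.0725, hinge at (0.573, 0.0655), gate at about 1.5 rad. The 65 mm plate length and the 105 mm base width check. Swinging the gate clear.

Call:
{"api": "drive_tool", "payload": {"offset": [[1,-0.15,0],[1,-0.15,0],[0.1,0,1],[0,0,1],[0,0,1],[0,0,1],[0,0,1],[0,0,1],[0,0,1],[0,0,0.25]], "turn": [[0,0,0],[0,0,0],[0,0,0],[0,0,0],[0,0,0],[0,0,0],[0,0,0],[0,0,0],[0,0,0],[0,0,0]], "hand": [0,0,0,0,0,0,0,0,0,0]}}

```text
time_s: 23.25
position: [0.5986, 0.0165, 0.0338]
tool_rot: [[1.0, -0.003, -0.004], [-0.003, -1.0, 0.001], [-0.004, -0.001, -1.0]]
ft_force: [0.7, -0.0, -0.5]
grip_width: -0.0
gripper_force: 0.0
```

Call:
{"api": "drive_tool", "payload": {"offset": [[-0.3,0.07,0],[-0.3,0.07,0],[-0.3,-0.05,0],[-0.3,-0.06,0],[-0.24,-0.17,0],[-0.24,-0.17,0],[-0.16,-0.23,0],[-0.03,-0.15,0],[0,0,0],[0,0,0]], "turn": [[0,0,0],[0,0,0],[0,0,0],[0,0,0],[0,0,0],[0,0,0],[0,0,0],[0,0,0],[0,0,0],[0,0,0]], "hand": [0,0,0,0,0,0,0,0,0,0]}}

```text
time_s: 24.5
position: [0.5245, 0.0433, 0.0358]
tool_rot: [[1.0, -0.002, -0.002], [-0.002, -1.0, -0.002], [-0.002, 0.002, -1.0]]
ft_force: [-3.2, -8.2, 1.8]
grip_width: 0.0003
gripper_force: 3.6
```

Gate is at its stop. Backing off and going to the first cartridge.

Call:
{"api": "drive_tool", "payload": {"offset": [[0,0.4,0],[0,0,-1],[0,0,-1],[0,0,-1],[-0.55,0.65,0],[-0.55,0.65,0],[-0.45,0.65,0],[0,0,0.6],[0,0,0],[0,0,0]], "turn": [[0,0,0],[0,0,0],[0,0,0],[0,0,0],[0,0,-0.35],[0,0,0],[0,0,0],[0,0,0],[0,0,0],[0,0,0]], "hand": [0,0,0,0,1,1,1,1,1,1]}}

```text
time_s: 25.75
position: [0.4651, -0.0512, 0.1325]
tool_rot: [[0.999, 0.034, 0.001], [0.034, -0.999, -0.0], [0.001, 0.0, -1.0]]
ft_force: [0.1, -0.1, 0.0]
grip_width: 0.0855
gripper_force: 0.0
```

Run:
```python
from h import *
s=observe();R=s['tool_rot'];print(s['position'],yaw(R),s['grip_width'])
W=camera_info('wrist');im=get_image('wrist');S=camera_info('scene');sc=get_image('scene')
print('expect',proj(W,[.462,-.0505,.03]))
cv2.imwrite('pics/w4.png',np.hstack([cv2.resize(im,(480,300)),cv2.copyMakeBorder(cv2.resize(sc[170:260,240:346],(320,272)),0,28,0,0,0)]))
```

```text
[ 0.4651 -0.0512  0.1325] 1.961724540344871 0.0854943392014522
expect [315.8647 198.0846]
```

View pics/w4.png

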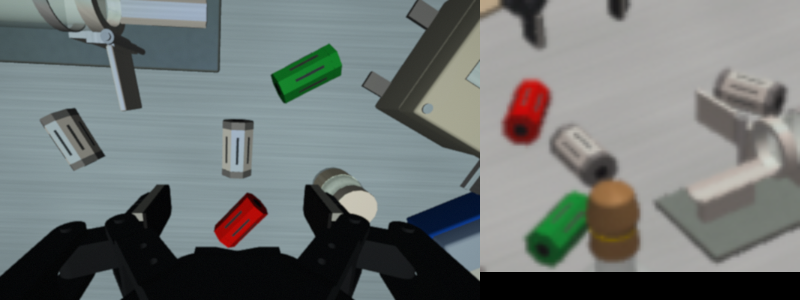

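Cartridge sits at (237,148) in the left panel, exactly where expected and centred under the gripper. The gate stands clear at (128,75). Descending.

Call:
{"api": "drive_tool", "payload": {"offset": [[-0.05,0,0.9],[0,0,0.9],[0,0,0.9],[0,0,0.6],[0,0,0.45],[0,0,0],[0,0,0],[0,0,0],[0,0,0],[0,0,0]], "turn": [[0,0,0],[0,0,0],[0,0,0],[0,0,0],[0,0,0],[0,0,0],[0,0,0],[0,0,0],[0,0,0],[0,0,0]], "hand": [1,1,1,1,1,1,0,0,0,0], "newtons": 50}}

```text
time_s: 27.1
position: [0.4631, -0.0514, -0.0171]
tool_rot: [[0.999, 0.034, 0.002], [0.034, -0.999, -0.001], [0.002, 0.001, -1.0]]
ft_force: [-1.8, -0.1, 7.5]
grip_width: 0.0374
gripper_force: 49.9
```

Call:
{"api": "drive_tool", "payload": {"offset": [[0,0,0],[0,0,0],[0,0,0],[0,0,-0.5],[0,0,-1],[0,0,-1],[0,0,-1],[0,0,0],[0,0,0],[0,0,0]], "turn": [[0,0,0],[0,0,0],[0,0,0],[0,0,0],[0,0,0],[0,0,0],[0,0,0],[0,0,0],[0,0,0],[0,0,0]], "hand": [0,0,0,0,0,0,0,0,0,0]}}

```text
time_s: 28.35
position: [0.4621, -0.0511, 0.1209]
tool_rot: [[0.999, 0.034, -0.002], [0.034, -0.999, 0.001], [-0.002, -0.001, -1.0]]
ft_force: [-0.5, -0.5, -0.3]
grip_width: 0.0369
gripper_force: 50.2
```

Call:
{"api": "drive_tool", "payload": {"offset": [[0,0,-0.5],[0,0,-0.3],[0,0,0],[0,0,0],[0,0,0],[0,0,0],[0,0,0],[0,0,0],[0,0,0],[0,0,0]], "turn": [[0,0,-1],[0,0,-1],[0,0,-1],[0,0,-1],[0,0,-1],[0,0,-1],[0,0,-1],[0,0,-1],[0,0,-1],[0,0,-1]], "hand": [0,0,0,0,0,0,0,0,0,0]}}

```text
time_s: 29.6
position: [0.4623, -0.0511, 0.153]
tool_rot: [[0.467, 0.884, -0.002], [0.884, -0.467, 0.001], [-0.0, -0.002, -1.0]]
ft_force: [-0.5, 0.6, -0.4]
grip_width: 0.0374
gripper_force: 50.3
```

Call:
{"api": "drive_tool", "payload": {"offset": [[0,0,0],[0,0,0],[0,0,0],[0,0,0],[0,0,0],[0.5,0.9,0],[0.5,0.9,0],[0.5,0.9,0],[0.45,0.95,0],[0,0,0]], "turn": [[0,0,-1],[0,0,-1],[0,0,-1],[0,0,-1],[0,0,-0.6],[0,0,0],[0,0,0],[0,0,0],[0,0,0],[0,0,0]], "hand": [0,0,0,0,0,0,0,0,0,0]}}

```text
time_s: 30.85
position: [0.6105, 0.0267, 0.1519]
tool_rot: [[0.006, 1.0, -0.002], [1.0, -0.006, 0.001], [0.0, -0.002, -1.0]]
ft_force: [-0.2, -0.1, -1.0]
grip_width: 0.0372
gripper_force: 50.2
```

Run:
```python
from h import *
s=observe();R=s['tool_rot'];print(s['position'],yaw(R),s['grip_width'],s['time_s'])
print('to place',(R.T@(np.array([.609,.027,.026])-s['position']))/.04,'turn units',-(89.6-yaw(R))/6)
im=get_image('wrist');cv2.imwrite('pics/w5.png',im)
```

```text
[0.6105 0.0267 0.1519] 89.64608720850647 0.0371947537816194 30.85
to place [ 0.006  -0.0296  3.1466] turn units 0.007681201417746308
```

View pics/w5.png

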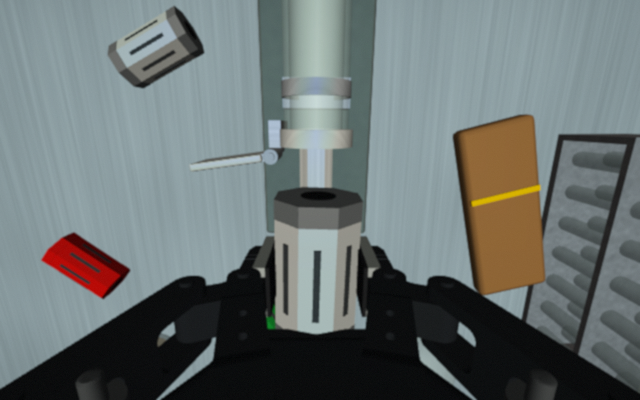

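The held cartridge is in line with the trough (column ~317) and the gate is clear at the left. Lowering and releasing, then rising.

Call:
{"api": "drive_tool", "payload": {"offset": [[0,0,0.8],[0,0,0.8],[0,0,0.8],[0,0,0.5],[0,0,0.25],[0,0,0],[0,0,0],[0,0,0],[0,0,0],[0,0,0]], "turn": [[0,0,0],[0,0,0],[0,0,0],[0,0,0],[0,0,0],[0,0,0],[0,0,0],[0,0,0],[0,0,0],[0,0,0]], "hand": [0,0,0,0,0,0,0,0.55,0.6,0.65]}}

```text
time_s: 32.15
position: [0.6094, 0.0256, 0.0282]
tool_rot: [[0.008, 1.0, 0.0], [1.0, -0.008, -0.0], [-0.0, 0.0, -1.0]]
ft_force: [-0.3, 0.7, 0.4]
grip_width: 0.0555
gripper_force: 0.0
```

Call:
{"api": "drive_tool", "payload": {"offset": [[0,0,0],[0,0,-0.7],[0,0,-1],[0,0,-0.5],[-1,0,0],[-0.5,0,0],[0,0,0],[0,0,0],[0,0,0],[0,0,0]], "turn": [[0,0,0],[0,0,0],[0,0,0],[0,0,0],[0,0,0],[0,0,0],[0,0,0],[0,0,0],[0,0,0],[0,0,0]], "hand": [0.65,0.65,0.65,0.65,0,0,0,0,0,0]}}

```text
time_s: 33.4
position: [0.6088, -0.0337, 0.1159]
tool_rot: [[0.007, 1.0, -0.0], [1.0, -0.007, 0.0], [0.0, -0.0, -1.0]]
ft_force: [-0.1, 0.3, -0.4]
grip_width: 0.0
gripper_force: 0.0
```

Run:
```python
from h import *
s=observe();R=s['tool_rot'];print(s['position'],yaw(R),s['grip_width'],s['time_s'])
W=camera_info('wrist');im=get_image('wrist');cv2.imwrite('pics/w6.png',im)
S=camera_info('scene');D=camera_info('side')
print('flask',onz(S,(285,272),.05),'cap',tri(S,(284,237),D,(287,133)))
q=[proj(W,p) for p in([.61,-.008,.079],[.61,.062,.079],[.61,.0725,.093])];print(q)
u=int(q[1][0]);print(im[100:330:4,u].mean(1).astype(int))
```

```text
[ 0.6088 -0.0337  0.1159] 89.59497139404532 2.77193249638824e-05 33.4
flask [ 0.7105 -0.1643  0.05  ] cap (array([ 0.7165, -0.166 ,  0.1681]), np.float64(0.0010121708602921528))
[array([318.1532, 182.8034]), array([317.6781,  75.1784]), array([317.7208,  52.0161])]
[185 186 163  53  52  52  53  51  50  50  52  52  51  50  49  98 185 184
 183 113 113 113 149 150 151 149 149 150 150 150 149 150 151 150  42   9
   9   8  10  10  11   8  30  30  31  30  30  29  29  30  30  31  28  28
 150 153 153 153]
```

The cartridge lies in the trough with its rear cap at row ~185, as predicted. Descending behind it and pushing it in.

Call:
{"api": "drive_tool", "payload": {"offset": [[0,0,0.8],[0,0,0.8],[0,0,0.5],[0,0,0],[0.3,0,0],[0.35,0,0],[0.4,0,0],[0.4,0,0],[0.4,0,0],[0.4,0,0]], "turn": [[0,0,0],[0,0,0],[0,0,0],[0,0,0],[0,0,0],[0,0,0],[0,0,0],[0,0,0],[0,0,0],[0,0,0]], "hand": [0,0,0,0,0,0,0,0,0,0]}}

```text
time_s: 34.7
position: [0.6094, 0.0569, 0.0319]
tool_rot: [[0.008, 1.0, -0.0], [1.0, -0.008, 0.0], [0.0, -0.0, -1.0]]
ft_force: [0.3, -0.8, 0.1]
grip_width: -0.0001
gripper_force: 0.2
```

Run:
```python
from h import *
s=observe();print(s['position'],s['ft_force'],s['time_s'])
im=get_image('scene');S=camera_info('scene');W=camera_info('side')
for n,a in(('c2',[.4658,.1562,.03]),('c3',[.4616,.306,.03])):print(n,proj(S,a),proj(W,a))
```

```text
[0.6094 0.0569 0.0319] [ 0.3332 -0.8373  0.0981] 34.7
c2 [328.9829 198.5708] [312.0246 223.1359]
c3 [363.0214 184.7574] [291.3294 252.0673]
```

Call:
{"api": "drive_tool", "payload": {"offset": [[-0.4,0,0],[0,0,-1],[0,0,-1],[0,0,-1],[0.72,-0.9,0],[0.72,-0.9,0],[0.72,-0.9,0],[0.72,-0.88,0],[0,0,0],[0,0,0]], "turn": [[0,0,0],[0,0,0],[0,0,0],[0,0,0],[0,0,0],[0,0,0],[0,0,0],[0,0,0],[0,0,1],[0,0,1]], "hand": [0,0,0,0,0,0,0,0,1,1]}}

```text
time_s: 36.0
position: [0.467, 0.1552, 0.1521]
tool_rot: [[0.219, 0.976, 0.0], [0.976, -0.219, -0.0], [-0.0, 0.0, -1.0]]
ft_force: [0.2, 0.5, 0.4]
grip_width: 0.0357
gripper_force: 0.0
```

Call:
{"api": "drive_tool", "payload": {"offset": [[0,0,0],[0,0,0],[0,0,0],[0,0,0],[0,0,0],[0,0,0],[0,0,0],[0,0,0],[0,0,0],[0,0,0]], "turn": [[0,0,1],[0,0,1],[0,0,1],[0,0,1],[0,0,1],[0,0,1],[0,0,1],[0,0,1],[0,0,0.4],[0,0,0]], "hand": [1,1,1,1,1,1,1,1,1,1]}}

```text
time_s: 37.25
position: [0.4673, 0.155, 0.1519]
tool_rot: [[0.89, 0.456, -0.0], [0.456, -0.89, -0.0], [-0.0, 0.0, -1.0]]
ft_force: [-0.3, 1.0, -0.2]
grip_width: 0.0851
gripper_force: 0.0
```

```bash
cat > m.py <<'E'
from h import *
import sys
a=[np.array([float(v) for v in x.split(',')]) for x in sys.argv[1:]]
s=observe();R=s['tool_rot'];print(s['position'],yaw(R),s['time_s'])
W=camera_info('wrist');im=get_image('wrist');cv2.imwrite('pics/last.png',im)
u=proj(W,[*a[0][:2],.03]);print('expect px',u)
r=carts(im,W,[u])[0]
g=cv2.cvtColor(im,6)
# edges via threshold independent check
h=cv2.cvtColor(im,cv2.COLOR_BGR2HSV);print(r)
x0,y0=int(u[0])-60,int(u[1])-60
print(g[y0:y0+121:8,x0:x0+121:6])
if r is not None:
  t=r[0];print('go',(R.T@(np.array([t[0],t[1],-.017])-s['position']))/.04,'turn',-(r[1]-yaw(R))/6)
E
python3 m.py .4658,.1562
```

```text
[0.4673 0.155  0.1519] 27.10436522773248 37.25
expect px [315.1162 191.4167]
(array([0.4643, 0.1595, 0.03  ]), np.float64(27.90775805990907), np.float64(0.07593925050118211), np.float64(0.037785622586832095))
[[147 144 146 143 148 144 144 141 144 149 144 141 143 140 145 143 142 136
  136 136 139]
 [147 145 144 143 143 147 143 148 144 143 140 147 144 143 142 141 141 143
  142 137 135]
 [143 143 147 148 144 146 142 146 146 147 145 144 142 142 146 143 142 142
  139 143 142]
 [147 147 144 144 146 147 139  39  30  19  15  30  44 146 145 141 145 141
  141 143 138]
 [144 144 146 146 146 144 136  82  97 109 107  63  61 146 147 145 143 143
  142 142 140]
 [142 145 144 146 141 148 146 154 163 168 168 119 119 145 139 145 144 146
  144 144 140]
 [148 145 142 146 146 145 147  64 161 139 168 119 112 148 143 142 141 142
  141 146 141]
 [146 146 148 149 142 143 148  64 163 130 167 119 115 144 145 146 146 141
  144 138 142]
 [145 144 145 143 146 147 150  66 162 132 167 118 114 144 141 144 145 146
  146 141 140]
 [145 146 145 146 144 147 144  73 162 130 167 117 114 144 143 143 141 142
  144 142 146]
 [144 144 145 145 145 146 144 154 161 164 167 119 117 139 143 142 144 141
  145 141 143]
 [144 144 146 143 148 146 144  80 105 124 124  65  60 144 146 138 141 141
  145 144 143]
 [139 139 143 145 143 144 143 148 127 126 123 129 145 143 141 144 144 142
  137 143 142]
 [140 142 141 141 139 143 145 140 142 144 148 147 146 146 144 145 141 141
  143 143 138]
 [146 145 143 142 142 140 141 139 143 145 141 142 145 148 146 146 145 144
  144 139 140]
 [142 142 142 145 144 142 141 141 138 142 141 144 143 141 142 145 150 146
  146 143 144]]
go [-0.0155 -0.1356  4.2229] turn -0.13389880536276522
```

Call:
{"api": "drive_tool", "payload": {"offset": [[0,-0.12,0.9],[0,0,0.9],[0,0,0.9],[0,0,0.8],[0,0,0.45],[0,0,0.25],[0,0,0],[0,0,0],[0,0,0],[0,0,0]], "turn": [[0,0,-0.1],[0,0,0],[0,0,0],[0,0,0],[0,0,0],[0,0,0],[0,0,0],[0,0,0],[0,0,0],[0,0,0]], "hand": [1,1,1,1,1,1,1,0,0,0], "newtons": 50}}

```text
time_s: 38.55
position: [0.4653, 0.1603, -0.0153]
tool_rot: [[0.885, 0.466, 0.001], [0.466, -0.885, 0.0], [0.001, 0.0, -1.0]]
ft_force: [-0.4, -0.9, 2.2]
grip_width: 0.0373
gripper_force: 49.6
```

Call:
{"api": "drive_tool", "payload": {"offset": [[0,0,0],[0,0,0],[0,0,0],[0,0,0],[0,0,-0.5],[0,0,-1],[0,0,-1],[0,0,-1],[0,0,-0.8],[0,0,0]], "turn": [[0,0,0],[0,0,0],[0,0,0],[0,0,0],[0,0,0],[0,0,0],[0,0,0],[0,0,0],[0,0,-0.3],[0,0,-1]], "hand": [0,0,0,0,0,0,0,0,0,0]}}

```text
time_s: 39.8
position: [0.4658, 0.1604, 0.1585]
tool_rot: [[0.812, 0.584, 0.005], [0.584, -0.812, 0.001], [0.004, 0.003, -1.0]]
ft_force: [0.2, -0.0, -0.8]
grip_width: 0.0371
gripper_force: 50.4
```

Call:
{"api": "drive_tool", "payload": {"offset": [[0,0,0],[0,0,0],[0,0,0],[0,0,0],[0,0,0],[0,0,0],[0,0,0],[0,0,0],[0,0,0],[0,0,0]], "turn": [[0,0,-1],[0,0,-1],[0,0,-1],[0,0,-1],[0,0,-1],[0,0,-1],[0,0,-1],[0,0,-1],[0,0,-1],[0,0,0]], "hand": [0,0,0,0,0,0,0,0,0,0]}}

```text
time_s: 41.05
position: [0.4647, 0.1602, 0.156]
tool_rot: [[0.009, 1.0, -0.0], [1.0, -0.009, -0.0], [-0.0, -0.0, -1.0]]
ft_force: [-0.0, 0.2, -1.5]
grip_width: 0.0368
gripper_force: 50.4
```

```bash
cat > p.py <<'E'
from h import *
s=observe();R=s['tool_rot'];print(s['position'],yaw(R),s['grip_width'],s['gripper_force'],s['time_s'])
print('to place',(R.T@(np.array([.6095,.025,.027])-s['position']))/.04,'turn units',-(89.6-yaw(R))/6)
E
python3 p.py
```

```text
[0.4647 0.1602 0.156 ] 89.49646170023365 0.03681604393452776 50.35413207253441 41.05
to place [-3.3477  3.649   3.2244] turn units -0.017256383294390314
```

Call:
{"api": "drive_tool", "payload": {"offset": [[-0.84,0.91,0],[-0.84,0.91,0],[-0.84,0.91,0],[-0.83,0.92,0],[0,0,0],[0,0,0.9],[0,0,0.9],[0,0,0.8],[0,0,0.4],[0,0,0.2]], "turn": [[0,0,0],[0,0,0],[0,0,0],[0,0,0],[0,0,0],[0,0,0],[0,0,0],[0,0,0],[0,0,0],[0,0,0]], "hand": [0,0,0,0,0,0,0,0,0,0]}}

```text
time_s: 42.3
position: [0.6097, 0.0254, 0.0278]
tool_rot: [[0.008, 1.0, -0.0], [1.0, -0.008, 0.0], [0.0, -0.0, -1.0]]
ft_force: [-0.2, -0.6, 0.2]
grip_width: 0.037
gripper_force: 50.4
```

Call:
{"api": "drive_tool", "payload": {"offset": [[0,0,0],[0,0,0],[0,0,0],[0,0,0],[0,0,-0.7],[0,0,-1],[0,0,-0.5],[-1,0,0],[-0.5,0,0],[0,0,0]], "turn": [[0,0,0],[0,0,0],[0,0,0],[0,0,0],[0,0,0],[0,0,0],[0,0,0],[0,0,0],[0,0,0],[0,0,0]], "hand": [0,0.55,0.6,0.65,0.65,0.65,0.65,0,0,0]}}

```text
time_s: 43.55
position: [0.6092, -0.036, 0.1156]
tool_rot: [[0.01, 1.0, -0.001], [1.0, -0.01, 0.0], [0.0, -0.001, -1.0]]
ft_force: [0.2, -0.2, -0.2]
grip_width: 0.0015
gripper_force: 0.0
```

```bash
cat > t.py <<'E'
from h import *
s=observe();R=s['tool_rot'];print(s['position'],yaw(R),s['grip_width'],s['time_s'])
W=camera_info('wrist');im=get_image('wrist');cv2.imwrite('pics/last.png',im)
u0=proj(W,[.61,-.01,.079]);print(u0);
for du in(-14,0,14):print(im[100:236:4,int(u0[0])+du].mean(1).astype(int))
E
python3 t.py
```

```text
[ 0.6092 -0.036   0.1156] 89.41977069270379 0.001484277301863403 43.55
[317.4435 182.5377]
[155 154 155 155 155 156 156 154 157 154 155 155 155 154 153 155 155 152
  82  83  83 117 151 151 151 151 150 151 153 151 152 151 152 151]
[185 150  69  68  68  70  67  66  68  69  67  67  68  71 106 186 184 185
 114 114 113 119 152 151 150 150 149 149 149 150 151 150 151 151]
[141 142 143 141 143 142 143 143 143 144 143 143 143 144 143 145 143 141
  75  77  75 117 153 153 151 152 152 151 153 153 153 154 153 155]
```

Call:
{"api": "drive_tool", "payload": {"offset": [[0,0,0.8],[0,0,0.8],[0,0,0.5],[0,0,0],[0.3,0,0],[0.35,0,0],[0.4,0,0],[0.4,0,0],[0.4,0,0],[0.45,0,0]], "turn": [[0,0,0],[0,0,0],[0,0,0],[0,0,0],[0,0,0],[0,0,0],[0,0,0],[0,0,0],[0,0,0],[0,0,0]], "hand": [0,0,0,0,0,0,0,0,0,0]}}

```text
time_s: 44.85
position: [0.6101, 0.0582, 0.032]
tool_rot: [[0.008, 1.0, 0.0], [1.0, -0.008, -0.0], [-0.0, 0.0, -1.0]]
ft_force: [0.6, -1.9, 0.9]
grip_width: -0.0
gripper_force: 0.9
```

Call:
{"api": "drive_tool", "payload": {"offset": [[0,0,0],[-0.4,0,0],[0,0,-1],[0,0,-1],[0,0,-1],[0.95,-0.53,0],[0.95,-0.53,0],[0.95,-0.53,0],[0.95,-0.53,0],[0.95,-0.53,0]], "turn": [[0,0,0],[0,0,0],[0,0,0],[0,0,0],[0,0,0],[0,0,0],[0,0,0],[0,0,0],[0,0,0],[0,0,0]], "hand": [0,0,0,0,0,0,0,0,0,0]}}

```text
time_s: 46.1
position: [0.5052, 0.2316, 0.1518]
tool_rot: [[0.01, 1.0, -0.0], [1.0, -0.01, -0.0], [-0.0, -0.0, -1.0]]
ft_force: [-0.2, -0.9, -0.1]
grip_width: -0.0
gripper_force: 0.0
```

Call:
{"api": "drive_tool", "payload": {"offset": [[0.95,-0.53,0],[0.95,-0.52,0],[0,0,0],[0,0,0],[0,0,0],[0,0,0],[0,0,0],[0,0,0],[0,0,0],[0,0,0]], "turn": [[0,0,0],[0,0,1],[0,0,1],[0,0,1],[0,0,1],[0,0,1],[0,0,1],[0,0,1],[0,0,1],[0,0,0.6]], "hand": [0,0,0.5,1,1,1,1,1,1,1]}}

```text
time_s: 47.35
position: [0.4648, 0.3068, 0.1517]
tool_rot: [[0.791, 0.612, -0.0], [0.612, -0.791, -0.0], [-0.001, -0.0, -1.0]]
ft_force: [0.0, 0.7, 0.4]
grip_width: 0.0856
gripper_force: 0.0
```

```bash
python3 m.py .4616,.306 | grep -v '^ *\[*\[* *[0-9]* *[0-9]* *[0-9]* *[0-9]* *[0-9]*.*[0-9]$' | head -40
python3 - <<'E'
from h import *
im=get_image('scene');S=camera_info('scene');u=proj(S,[.61,.0,.06]);print(u)
E
```

```text
expect px [315.6119 193.679 ]
(array([0.4592, 0.3132, 0.03  ]), np.float64(38.36476836673964), np.float64(0.0759007107273344), np.float64(0.03776238182149255))
  145 143 145]
  147 143 142]
  143 147 143]
  147 147 147]
  151 150 147]
  151 150 156]
  154 153 148]
  152 150 156]
  153 153 152]
  152 155 152]
  152 149 152]
  151 154 151]
  150 153 155]
  147 152 152]
  153 151 151]
  153 153 156]]
[315.0526 228.3715]
```

Call:
{"api": "drive_tool", "payload": {"offset": [[0,-0.2,0.9],[0,0,0.9],[0,0,0.9],[0,0,0.8],[0,0,0.45],[0,0,0.25],[0,0,0],[0,0,0],[0,0,0],[0,0,0]], "turn": [[0,0,0],[0,0,0],[0,0,0],[0,0,0],[0,0,0],[0,0,0],[0,0,0],[0,0,0],[0,0,0],[0,0,0]], "hand": [1,1,1,1,1,1,1,0,0,0], "newtons": 50}}

```text
time_s: 48.7
position: [0.4595, 0.3147, -0.0153]
tool_rot: [[0.788, 0.615, 0.001], [0.615, -0.788, 0.0], [0.001, 0.0, -1.0]]
ft_force: [-0.3, -0.1, 0.2]
grip_width: 0.0368
gripper_force: 50.1
```

Call:
{"api": "drive_tool", "payload": {"offset": [[0,0,0],[0,0,0],[0,0,0],[0,0,0],[0,0,-0.5],[0,0,-1],[0,0,-1],[0,0,-1],[0,0,-0.8],[0,0,0]], "turn": [[0,0,0],[0,0,0],[0,0,0],[0,0,0],[0,0,0],[0,0,0],[0,0,0],[0,0,0],[0,0,-0.6],[0,0,-1]], "hand": [0,0,0,0,0,0,0,0,0,0]}}

```text
time_s: 49.95
position: [0.46, 0.315, 0.1584]
tool_rot: [[0.673, 0.74, 0.004], [0.74, -0.673, 0.002], [0.004, 0.002, -1.0]]
ft_force: [0.3, 1.0, -1.4]
grip_width: 0.0367
gripper_force: 50.4
```

Call:
{"api": "drive_tool", "payload": {"offset": [[0,0,0],[0,0,0],[0,0,0],[0,0,0],[0,0,0],[0,0,0],[0,0,0],[0,0,0],[0,0,0],[0,0,0]], "turn": [[0,0,-1],[0,0,-1],[0,0,-1],[0,0,-1],[0,0,-1],[0,0,-1],[0,0,-1],[0,0,0],[0,0,0],[0,0,0]], "hand": [0,0,0,0,0,0,0,0,0,0]}}

```text
time_s: 51.2
position: [0.4591, 0.3145, 0.1559]
tool_rot: [[0.009, 1.0, -0.0], [1.0, -0.009, -0.0], [-0.0, -0.0, -1.0]]
ft_force: [-0.6, 0.2, -0.5]
grip_width: 0.037
gripper_force: 50.4
```

```bash
python3 p.py
```

```text
[0.4591 0.3145 0.1559] 89.48733393173258 0.03699921054775517 50.427651847712696 51.2
to place [-7.2039  3.8242  3.2226] turn units -0.018777678044569274
```

Call:
{"api": "drive_tool", "payload": {"offset": [[-0.9,0.48,0],[-0.9,0.48,0],[-0.9,0.48,0],[-0.9,0.48,0],[-0.9,0.48,0],[-0.9,0.48,0],[-0.9,0.48,0],[-0.9,0.46,0],[0,0,0],[0,0,0]], "turn": [[0,0,0],[0,0,0],[0,0,0],[0,0,0],[0,0,0],[0,0,0],[0,0,0],[0,0,0],[0,0,0],[0,0,0]], "hand": [0,0,0,0,0,0,0,0,0,0]}}

```text
time_s: 52.45
position: [0.6094, 0.0258, 0.1558]
tool_rot: [[0.008, 1.0, -0.001], [1.0, -0.008, 0.0], [0.0, -0.001, -1.0]]
ft_force: [-0.3, -0.7, -1.2]
grip_width: 0.0365
gripper_force: 50.4
```

```bash
python3 p.py
```

```text
[0.6094 0.0258 0.1558] 89.52398597132938 0.036493704263347596 50.382854961790144 52.45
to place [-0.0205  0.0052  3.22  ] turn units -0.012669004778435541
```

Call:
{"api": "drive_tool", "payload": {"offset": [[0,0,0.9],[0,0,0.9],[0,0,0.8],[0,0,0.4],[0,0,0.2],[0,0,0],[0,0,0],[0,0,0],[0,0,0],[0,0,0]], "turn": [[0,0,0],[0,0,0],[0,0,0],[0,0,0],[0,0,0],[0,0,0],[0,0,0],[0,0,0],[0,0,0],[0,0,0]], "hand": [0,0,0,0,0,0,0,0.55,0.6,0.65]}}

```text
time_s: 53.7
position: [0.6098, 0.0253, 0.0282]
tool_rot: [[0.008, 1.0, 0.0], [1.0, -0.008, -0.0], [-0.0, 0.0, -1.0]]
ft_force: [0.5, -0.6, -0.4]
grip_width: 0.0552
gripper_force: 0.0
```

Call:
{"api": "drive_tool", "payload": {"offset": [[0,0,0],[0,0,-0.7],[0,0,-1],[0,0,-0.5],[-1,0,0],[-0.5,0,0],[0,0,0],[0,0,0],[0,0,0],[0,0,0]], "turn": [[0,0,0],[0,0,0],[0,0,0],[0,0,0],[0,0,0],[0,0,0],[0,0,0],[0,0,0],[0,0,0],[0,0,0]], "hand": [0.65,0.65,0.65,0.65,0,0,0,0,0,0]}}

```text
time_s: 54.95
position: [0.6092, -0.034, 0.1159]
tool_rot: [[0.007, 1.0, -0.0], [1.0, -0.007, 0.0], [0.0, -0.0, -1.0]]
ft_force: [-1.0, -0.4, 0.3]
grip_width: 0.0
gripper_force: 0.0
```

```bash
python3 t.py
```

```text
[ 0.6092 -0.034   0.1159] 89.59343767238097 1.3098159175077682e-05 54.95
[317.5882 185.2164]
[158 158 156 156 158 157 158 154 154 154 154 155 153 154 154 155 154 154
 150  84  83  85 153 151 151 152 151 151 151 152 151 151 153 151]
[185 186 152  75  76  74  77  76  86  87  89  88  86  87  85 128 185 185
 183 114 113 113 151 151 152 152 152 151 151 149 150 151 150 151]
[145 145 146 146 144 145 146 145 146 147 147 145 147 147 147 146 146 146
 138  76  78  76 153 153 152 154 152 152 152 154 154 154 154 155]
```

Call:
{"api": "drive_tool", "payload": {"offset": [[0,0,0.8],[0,0,0.8],[0,0,0.5],[0,0,0],[0.3,0,0],[0.35,0,0],[0.4,0,0],[0.4,0,0],[0.4,0,0],[0.4,0,0]], "turn": [[0,0,0],[0,0,0],[0,0,0],[0,0,0],[0,0,0],[0,0,0],[0,0,0],[0,0,0],[0,0,0],[0,0,0]], "hand": [0,0,0,0,0,0,0,0,0,0]}}

```text
time_s: 56.25
position: [0.61, 0.0564, 0.032]
tool_rot: [[0.008, 1.0, 0.0], [1.0, -0.008, -0.0], [-0.0, 0.0, -1.0]]
ft_force: [2.1, -2.8, 2.6]
grip_width: -0.0001
gripper_force: 1.6
```

Call:
{"api": "drive_tool", "payload": {"offset": [[0,0,0],[-0.9,0,-0.2],[0,0,0],[0,0,0],[0,0,0],[0,0,0],[0,0,0],[0,0,0],[0,0,0],[0,0,0]], "turn": [[0,0,0],[0,0,0],[0,1,0],[0,1,0],[0,1,0],[0,1,0],[0,1,0],[0,0,0],[0,0,0],[0,0,0]], "hand": [0,0,0,0,0,0,0,0,0,0]}}

```text
time_s: 57.5
position: [0.6096, 0.0201, 0.0403]
tool_rot: [[0.006, 1.0, 0.004], [0.867, -0.007, 0.499], [0.499, 0.0, -0.867]]
ft_force: [0.2, -0.9, 0.4]
grip_width: 0.0002
gripper_force: 0.0
```

Run:
```python
from h import *
s=observe();R=s['tool_rot'];p=s['position'];print(p,R,s['q'])
fc=p-.024*R[:,2]+.011*R[:,0];rc=p-.024*R[:,2]-.011*R[:,0];print('front',fc,'rear',rc)
t=np.array([.6097,.0775,.066]);print('go',R.T@(t-fc)/.04)
```

```text
[0.6096 0.0201 0.0403] [[ 0.0056  1.      0.0037]
 [ 0.8666 -0.0067  0.499 ]
 [ 0.499   0.0004 -0.8666]] [-22.0802  40.3552  77.6601  28.5764  75.8486 -32.2488]
front [0.6096 0.0176 0.0666] rear [ 0.6095 -0.0014  0.0556]
go [ 1.2898 -0.0079  0.7587]
```

Call:
{"api": "drive_tool", "payload": {"offset": [[0.3,0,0.17],[0.3,0,0.17],[0.3,0,0.17],[0.2,0,0.12],[0.1,0,0.07],[0.1,0,0.06],[0,0,0],[0,0,0],[0,0,0],[0,0,0]], "turn": [[0,0,0],[0,0,0],[0,0,0],[0,0,0],[0,0,0],[0,0,0],[0,0,0],[0,0,0],[0,0,0],[0,0,0]], "hand": [0,0,0,0,0,0,0,0,0,0]}}

```text
time_s: 58.75
position: [0.6102, 0.0795, 0.0396]
tool_rot: [[0.007, 1.0, 0.004], [0.866, -0.008, 0.5], [0.5, -0.0, -0.866]]
ft_force: [0.2, 0.4, 0.2]
grip_width: -0.0003
gripper_force: 0.0
```

No flange contact. A little farther, then retract, untilt and go behind the gate.

Call:
{"api": "drive_tool", "payload": {"offset": [[0.06,0,0.03],[0,0,0],[-0.6,0,-0.35],[-0.6,0,-0.35],[0,0,0],[0,0,0],[0,0,0],[0,0,0],[0,0,0],[0,0,-0.5]], "turn": [[0,0,0],[0,0,0],[0,0,0],[0,0,0],[0,-1,0],[0,-1,0],[0,-1,0],[0,-1,0],[0,-1,0],[0,0,0]], "hand": [0,0,0,0,0,0,0,0,0,0]}}

```text
time_s: 60.0
position: [0.6087, 0.0285, 0.0592]
tool_rot: [[0.006, 1.0, -0.003], [1.0, -0.006, -0.0], [-0.0, -0.003, -1.0]]
ft_force: [-0.1, -0.6, 0.4]
grip_width: 0.0001
gripper_force: 0.0
```

Call:
{"api": "drive_tool", "payload": {"offset": [[0,0,-1],[0,0,-1],[0,0,-0.5],[0,0,0],[0,0,0],[0.5,-0.74,0],[0.5,-0.74,0],[0.5,-0.74,0],[0,0,0],[0,0,0]], "turn": [[0,0,0],[0,0,0],[0,0,0],[0,0,0],[0,0,0],[0,0,0],[0,0,0],[0,0,0],[0,0,0],[0,0,0]], "hand": [0,0,0,0,0,0,0,0,0,0]}}

```text
time_s: 61.25
position: [0.5218, 0.0871, 0.1594]
tool_rot: [[0.008, 1.0, -0.001], [1.0, -0.008, -0.0], [-0.0, -0.001, -1.0]]
ft_force: [0.6, -0.7, 0.4]
grip_width: -0.0003
gripper_force: 0.0
```

Run:
```python
from h import *
s=observe();R=s['tool_rot'];print(s['position'],yaw(R),s['q'],s['time_s'])
print('go',R.T@(np.array([.521,.088,.036])-s['position'])/.04)
W=camera_info('wrist');im=get_image('wrist');cv2.imwrite('pics/w7.png',im)
print('edge px',proj(W,[.5085,.0565,.086]),'hinge',proj(W,[.573,.0655,.087]))
g=cv2.cvtColor(im,6)
for x in(.515,.53,.545):
  u=[proj(W,[x,y,.086]) for y in np.arange(.03,.1,.004)];print(x,[int(g[int(v[1]),int(v[0])]) if 0<=v[1]<400 else -1 for v in u])
```

```text
[0.5218 0.0871 0.1594] 89.54640165550691 [-3.3526 22.0972 82.3824 -0.0052 75.5584 -2.8977] 61.25
go [ 0.0222 -0.0169  3.0852]
edge px [301.6522 238.3562] hinge [376.5191 228.5214]
0.515 [116, 63, 63, 63, 63, 64, 64, 81, 177, 82, 82, 92, 147, 147, 147, 147, 150, 148]
0.53 [74, 63, 64, 64, 64, 64, 63, 72, 181, 86, 83, 82, 145, 146, 147, 149, 147, 147]
0.545 [11, 11, 24, 23, 23, 141, 140, 142, 157, 156, 83, 84, 100, 140, 142, 144, 144, 143]
```

Call:
{"api": "drive_tool", "payload": {"offset": [[0,0,0.8],[0,0,0.8],[0,0,0.8],[0,0,0.68],[-0.35,0,0],[-0.4,-0.03,0],[-0.32,0.14,0],[-0.32,0.14,0],[-0.21,0.28,0],[-0.21,0.28,0]], "turn": [[0,0,0],[0,0,0],[0,0,0],[0,0,0],[0,0,0],[0,0,0],[0,0,0],[0,0,0],[0,0,0],[0,0,0]], "hand": [0,0,0,0,0,0,0,0,0,0]}}

```text
time_s: 62.55
position: [0.5542, 0.0141, 0.037]
tool_rot: [[0.008, 1.0, 0.0], [1.0, -0.008, -0.0], [-0.0, 0.0, -1.0]]
ft_force: [-0.2, 0.5, -0.2]
grip_width: -0.0003
gripper_force: 0.3
```

Call:
{"api": "drive_tool", "payload": {"offset": [[-0.04,0.35,0],[-0.04,0.35,0],[0.14,0.32,0],[0.14,0.32,0],[0.21,0.15,0],[0.21,0.15,0],[0.2,0,0],[0,0,0],[0,0,0],[0,0,0]], "turn": [[0,0,0],[0,0,0],[0,0,0],[0,0,0],[0,0,0],[0,0,0],[0,0,0],[0,0,0],[0,0,0],[0,0,0]], "hand": [0,0,0,0,0,0,0,0,0,0]}}

```text
time_s: 63.8
position: [0.619, 0.0468, 0.0369]
tool_rot: [[0.008, 1.0, 0.0], [1.0, -0.008, 0.0], [0.0, 0.0, -1.0]]
ft_force: [0.3, -0.7, 0.3]
grip_width: 0.0
gripper_force: 0.0
```

Pressing the gate gently to its stop.

Call:
{"api": "drive_tool", "payload": {"offset": [[0.05,0,0],[0.05,0,0],[0.04,0,0],[0.04,0,0],[0,0,0],[0,0,0],[0,0,0],[0,0,0],[0,0,0],[0,0,0]], "turn": [[0,0,0],[0,0,0],[0,0,0],[0,0,0],[0,0,0],[0,0,0],[0,0,0],[0,0,0],[0,0,0],[0,0,0]], "hand": [0,0,0,0,0,0,0,0,0,0]}}

```text
time_s: 65.05
position: [0.6192, 0.0526, 0.0369]
tool_rot: [[0.008, 1.0, -0.0], [1.0, -0.008, -0.003], [-0.003, -0.0, -1.0]]
ft_force: [0.1, -8.9, 0.9]
grip_width: 0.0001
gripper_force: 4.1
```

Call:
{"api": "drive_tool", "payload": {"offset": [[-0.3,0,0],[-0.7,0,0],[0,0,-1],[0,0,-1],[0,0,-1],[0,0,-1],[0,0,-1],[0,-0.5,0],[0,-0.5,0],[0,0,0]], "turn": [[0,0,0],[0,0,0],[0,0,0],[0,0,0],[0,0,0],[0,0,0],[0,0,0],[0,0,0],[0,0,0],[0,0,0]], "hand": [0,0,0,0,0,0,0,0,0,0]}}

```text
time_s: 66.3
position: [0.5781, 0.0144, 0.2373]
tool_rot: [[0.008, 1.0, 0.0], [1.0, -0.008, 0.0], [0.0, 0.0, -1.0]]
ft_force: [0.1, -0.5, 0.2]
grip_width: 0.0001
gripper_force: 0.0
```

Run:
```python
from h import *
s=observe();print(s['position'],s['time_s'])
W=camera_info('wrist');im=get_image('wrist');sc=get_image('scene');sd=get_image('side')
S=camera_info('scene');print('mouth',proj(W,[.61,.073,.084]),proj(W,[.61,.0795,.08]),'gate ends',proj(W,[.573,.0655,.086]),proj(W,[.638,.0655,.086]))
a=cv2.resize(im[0:270,120:520],(450,304),interpolation=2)
b=cv2.resize(sc[165:285,170:450],(700,300),interpolation=2)
d=cv2.resize(sd[120:270,180:355],(350,300),interpolation=2)
out=np.zeros((600,800,3),np.uint8);out[:300,:450]=a[:300];out[:300,450:]=d;out[300:,:700]=b
cv2.imwrite('pics/final.png',out)
```

```text
[0.5781 0.0144 0.2373] 66.3
mouth [346.2659 130.5017] [346.0093 124.1153] gate ends [311.2152 138.1215] [372.8894 137.6723]
```

View pics/final.png

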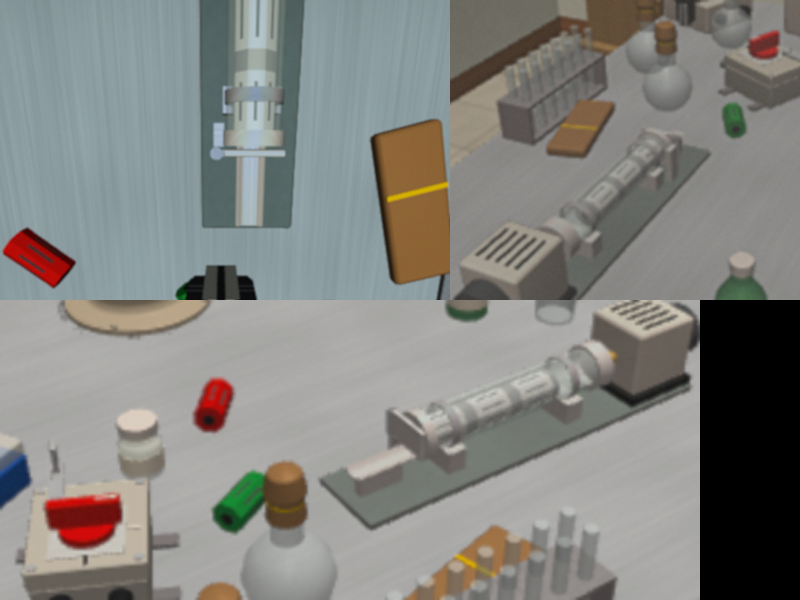

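The final view shows the handle across the enclosure, the hasp out, all three cartridges in the tube, the gate shut across the mouth, and everything else standing. Handing in.

```bash
python3 -c "
from rig import env
print(env.close_job())"
```

```text
the job is handed in; nothing more can be done
None
```

I handed the job in at about 66 s. The isolator is off with its hasp fully out, all three cartridges are inside the drying column with the gate shut, and the last camera view shows the other things on the bench still standing.

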